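Find the comb gauge that fits the dough-press spindle

ROBOT

A 6-joint arm with a two-finger parallel gripper is mounted at the origin on the work surface. World frame = base frame: x ahead of the robot, y to its left, z up, the work surface at z = 0. Lengths are in m, angles in rad, forces in N, time in s.
With the tool pointing down it reaches from about 0.375 to 0.9 m from the base axis. Payload 3.1 kg.
Tool frame: the origin (TCP) lies on the centre line of the jaws, within the pads' length; the fingertips stand 22 mm ahead of it and the grasp point (between the pads) lies 3 mm ahead of it; z points along the fingers, y is the line along which they close (so a half turn about z gives the same grasp; the last joint's range is limited). The gripper opens to 85 mm and grips with 20 to 120 N. Pads are 22 mm wide; open, the fingers measure 114 mm over their backs; the gripper's body (76 mm by 85 mm) begins 54 mm behind the grasp point. The pads swing forward as they close: fully open they stand 13 mm farther back than shut.
Start: joints at [-1.383, 0.527, 1.433, -0, 1.181, -0.178], TCP at [0.224, -0.583, 0.253] pointing down, gripper open.
Joint ranges: [-3.08, 3.08], [-0.75, 2.2], [0.22, 2.44], [-1.43, 4.57], [0, 2.65], [-2.85, 2.85]. Speed limits (rad/s): [2.79, 2.79, 3.14, 3.14, 3.14, 3.14].

INTERFACE

Orientations are given as a unit quaternion [x, y, z, w].
In Python, from station import sense, eyes, job gives the robot as it stands.
- The arm moves only by the shell command python3 -m pendant 'ROWS' [FORCE]. ROWS is rows parted by semicolons, their numbers by spaces, 1 to 20 of them, each of 5 numbers: dx, dy, dz in m, then a turn about the tool's z in rad, then the opening from 0.0 (shut) to 1.0 (fully open); each row is the pose to reach, as a shift and turn from the pose commanded when the command began, along the tool's axes at that moment; what a row does not reach only later rows make up. A row lasts 1/10 s, in which the tool goes at most 0.05 m and 0.15 rad, less where a joint would pass 70% of its speed; a pose out of reach is approached as far as the arm can. The fingers move at their own pace and stop on an object; FORCE is the grip in N (left out, the last holds). Time passes only in rows, so rows that do not move let the fingers close. It prints the time, the measured TCP pose, the force, the opening and the grip force at its end.
- sense(): the state, without advancing time (a new reading comes with each control period).
- eyes.snapshot(name): name is "scene" or "top"; returns a dict with "pixels" (384x512x3 uint8, red, green, blue), "range_z" (384x512 float32, m along the optical axis (not along the pixel's ray), 0 where there is no reading), "fov_y" (degrees; the focal length in pixels is half the picture's height over the tangent of half this angle, whatever the lens; pixels are square), "cx", "cy" (the principal point, pixels), "R" (3x3) and "t" (3): a world point X has camera coordinates R X + t. Camera axes: x right, y down, z forward; pixel columns grow to the right and rows downward; lengths in m; the calibration is good to about 2 mm. A picture is of the moment at which its call begins.
- job.sign_off(): hands the job in; it is judged then, once.
The state is a dict: "t": time; "q": joint angles; "qd": joint speeds; "tau": joint torques, N m; "tcp_pos": TCP position; "tool_rot": TCP orientation; "force": force on the tool from outside, world axes, zero at the start; "ft_torque": the same for the moment, N m; "finger_gap": opening from 0.0 (shut) to 1.0 (fully open); "gripper_force": force on a finger pad.
Only numpy, scipy, OpenCV 4.12 (cv2) and the standard library are available. Lean on these libraries where they do the work, as an engineer would, in place of code of your own. Each camera call takes 0.05 s, during which the arm holds its last target. There are 200 camera calls.

TASK

The spindle of our dough press lies in the guide cradle and needs a new nut, so find out which of the three comb gauges has its thread pitch: try them on the thread one by one, down between the guides, feeling lightly along the thread for the place where the teeth drop in; never force one. Leave the comb that seats fully standing meshed in the thread, with the other two upright in the slots of the rack. Leave everything else on the bench where it is.

Things in the scene. Friction and masses are not known exactly. Their poses are not given: they have to be found in the camera images.
- comb_a: One of three steel combs, alike but for tooth pitch (8, 9 or 10 mm; which is which is not told). Upright plate 8 mm thick (x), 78 wide (y), 0.15 to 0.3 kg. Origin: middle of the tooth row, at the tips; z up. Teeth z 0 to 4 mm, 2.6 mm wide; plate to 52; grip tab above it z 52 to 89, 30 mm wide in y, 14 thick: grip across the 30 mm. Starts upright in a rack slot.
- comb_b: One of three steel combs, alike but for tooth pitch (8, 9 or 10 mm; which is which is not told). Upright plate 8 mm thick (x), 78 wide (y), 0.15 to 0.3 kg. Origin: middle of the tooth row, at the tips; z up. Teeth z 0 to 4 mm, 2.6 mm wide; plate to 52; grip tab above it z 52 to 89, 30 mm wide in y, 14 thick: grip across the 30 mm. Starts upright in a rack slot.
- comb_c: One of three steel combs, alike but for tooth pitch (8, 9 or 10 mm; which is which is not told). Upright plate 8 mm thick (x), 78 wide (y), 0.15 to 0.3 kg. Origin: middle of the tooth row, at the tips; z up. Teeth z 0 to 4 mm, 2.6 mm wide; plate to 52; grip tab above it z 52 to 89, 30 mm wide in y, 14 thick: grip across the 30 mm. Starts upright in a rack slot.
- cradle: Fixed dark steel cradle, base 80 x 180 mm, sides along the world axes; origin: centre of its underside on the bench. Holds a fixed steel threaded spindle (40 mm outer diameter) along its y over x = 0. Thread from y = -55 to 55 mm; its pitch (8, 9 or 10 mm, new each time) and where its grooves lie along y are not told.
- crest (a point): Top of the thread crests over the cradle's middle, 60 mm above the bench. Crests and teeth are rounded. The right comb, teeth in the grooves (about 1 mm play each way), sinks until its plate edge is on the crests: origin 4 mm below this point; near a groove it dips part way. A wrong comb rides on the crests all along, origin within 1 mm of this height.
- gap (a point): Upper end (94 mm over the bench) of the gap between the guides: block pairs at cradle y = -28 and 28 mm, 12 mm wide in y, from 64 to 94 mm height, leaving 11 mm in x, rounded at the top. A comb goes straight down through the gap, its y along the spindle (either way round), and can be slid along y in it.
- rack: Fixed wooden rack, 140 (x) x 100 (y) mm, 28 mm high; origin: centre of its underside on the bench. Three slots along its y, at x = -44, 0, 44 mm.
- slot0 (a point): Centre of the floor of the rack slot at rack x = -44 mm, 6 mm over the bench (on two cross bars); slot 11 mm wide (rack x), 88 long (rack y), 22 deep, upper edges rounded. A comb stands in it with its origin here, its y along the rack's y (either way round).
- slot1 (a point): Centre of the floor of the rack slot at rack x = 0 mm, 6 mm over the bench (on two cross bars); slot 11 mm wide (rack x), 88 long (rack y), 22 deep, upper edges rounded. A comb stands in it with its origin here, its y along the rack's y (either way round).
- slot2 (a point): Centre of the floor of the rack slot at rack x = 44 mm, 6 mm over the bench (on two cross bars); slot 11 mm wide (rack x), 88 long (rack y), 22 deep, upper edges rounded. A comb stands in it with its origin here, its y along the rack's y (either way round).
- locknut: Bystander: steel ring nut, 48 mm across, 18 mm high. Origin: centre of its underside. To be left alone.
- wrench: Bystander: open-ended wrench, 160 mm long, lying flat. Origin near its middle. To be left alone.
- mug: Bystander: white mug, 76 mm across, 85 mm high. Origin: centre of its underside. To be left alone.
- sugar_jar: Bystander: glass jar, 80 mm across, 110 mm high. Origin: centre of its underside. To be left alone.
- scraper: Bystander: steel dough scraper with a wooden grip, 110 x 120 mm, lying flat. Origin: centre of its underside. To be left alone.
- spice_tin: Bystander: closed steel tin, 72 mm across, 70 mm high. Origin: centre of its underside. To be left alone.
- cake_tin: Bystander: dark closed cake tin, 180 x 100 x 60 mm. Origin: centre of its underside. To be left alone.
Not all that is in view belongs to the job. Leave any blue or orange look-alike of the comb_a alone.

How it is judged:
At the end, for the whole second after the job is handed in: One comb stands at rest fully seated in the thread (plate edge within 1.5 mm of the crests, upright, along the spindle within 4 degrees, its middle within 20 mm of the cradle's middle); the other two stand at rest in rack slots, within 5 mm of the slot floor, leaning under 17 degrees ((((z of comb_a in the frame of cradle between 0.054 and 0.0575 m and x of comb_a in the frame of cradle between -0.005 and 0.005 m and y of comb_a in the frame of cradle between -0.02 and 0.02 m and angle between comb_a's own z axis and vertical below 0.15 rad and angle between the y axis of comb_a and the y axis of cradle, either way round below 0.08 rad and linear speed of comb_a below 0.02 m/s) and (z of comb_b in the frame of rack between 0.003 and 0.011 m and x of comb_b in the frame of rack between -0.056 and 0.056 m and y of comb_b in the frame of rack between -0.02 and 0.02 m and angle between comb_b's own z axis and vertical below 0.3 rad and linear speed of comb_b below 0.02 m/s) and (z of comb_c in the frame of rack between 0.003 and 0.011 m and x of comb_c in the frame of rack between -0.056 and 0.056 m and y of comb_c in the frame of rack between -0.02 and 0.02 m and angle between comb_c's own z axis and vertical below 0.3 rad and linear speed of comb_c below 0.02 m/s)) or ((z of comb_b in the frame of cradle between 0.054 and 0.0575 m and x of comb_b in the frame of cradle between -0.005 and 0.005 m and y of comb_b in the frame of cradle between -0.02 and 0.02 m and angle between comb_b's own z axis and vertical below 0.15 rad and angle between the y axis of comb_b and the y axis of cradle, either way round below 0.08 rad and linear speed of comb_b below 0.02 m/s) and (z of comb_c in the frame of rack between 0.003 and 0.011 m and x of comb_c in the frame of rack between -0.056 and 0.056 m and y of comb_c in the frame of rack between -0.02 and 0.02 m and angle between comb_c's own z axis and vertical below 0.3 rad and linear speed of comb_c below 0.02 m/s) and (z of comb_a in the frame of rack between 0.003 and 0.011 m and x of comb_a in the frame of rack between -0.056 and 0.056 m and y of comb_a in the frame of rack between -0.02 and 0.02 m and angle between comb_a's own z axis and vertical below 0.3 rad and linear speed of comb_a below 0.02 m/s)) or ((z of comb_c in the frame of cradle between 0.054 and 0.0575 m and x of comb_c in the frame of cradle between -0.005 and 0.005 m and y of comb_c in the frame of cradle between -0.02 and 0.02 m and angle between comb_c's own z axis and vertical below 0.15 rad and angle between the y axis of comb_c and the y axis of cradle, either way round below 0.08 rad and linear speed of comb_c below 0.02 m/s) and (z of comb_a in the frame of rack between 0.003 and 0.011 m and x of comb_a in the frame of rack between -0.056 and 0.056 m and y of comb_a in the frame of rack between -0.02 and 0.02 m and angle between comb_a's own z axis and vertical below 0.3 rad and linear speed of comb_a below 0.02 m/s) and (z of comb_b in the frame of rack between 0.003 and 0.011 m and x of comb_b in the frame of rack between -0.056 and 0.056 m and y of comb_b in the frame of rack between -0.02 and 0.02 m and angle between comb_b's own z axis and vertical below 0.3 rad and linear speed of comb_b below 0.02 m/s)))); the robot touches nothing.
It fails at once if a comb is forced: pressed on the spindle or its guides with more than 40 N (contact force between any of comb_a, comb_b, comb_c and cradle above 40 N or contact force between any of comb_a, comb_b, comb_c and spindle_2 above 40 N or contact force between any of comb_a, comb_b, comb_c and spindle_3 above 40 N or contact force between any of comb_a, comb_b, comb_c and spindle_1 above 40 N).
It fails at once if a bystander is moved by more than 30 mm (distance of any of locknut, wrench, mug, sugar_jar, scraper, spice_tin, cake_tin from where it was at the start of the episode above 0.03 m).
It also fails if it takes over 72 s, if anything falls off the work surface, if the arm or the gripper's body presses on something with over 40 N, if the wrist force passes 120 N, or if a joint passes its speed limit or range.

## Working session

There is one attempt and no reset: what is moved stays moved. The work goes in short steps, Python scripts to look and compute and a shell command to move; the robot and the scene stay as the last step left them, time stands still between calls to the robot, and variables do not carry over. Pictures are saved under pics/ and viewed, at most 10 in all, crops included, and the job is handed in when it is done.

```bash
ls; mkdir -p pics
python3 - <<'E'
from station import sense, eyes
import cv2,numpy as np
print({k:np.round(v,3) for k,v in sense().items()})
for n in("scene","top"):
    s=eyes.snapshot(n); np.savez(n+"0.npz",**s)
    cv2.imwrite(f"pics/{n}0.png",cv2.resize(s["pixels"][:,:,::-1],(800,600)))
    print(n,s["fov_y"],s["cx"],s["cy"],np.round(s["R"],3).tolist(),np.round(s["t"],3))
E
```

```text
pics
{'t': np.float64(0.0), 'q': array([-1.382,  0.528,  1.434, -0.   ,  1.181, -0.179]), 'qd': array([-0.001, -0.001,  0.   , -0.   ,  0.001,  0.001]), 'tau': array([-1.0000e-03, -4.4235e+01, -1.7803e+01, -0.0000e+00,  8.0000e-03,
        0.0000e+00]), 'tcp_pos': array([ 0.224, -0.583,  0.252]), 'tool_rot': array([ 0.983,  0.182, -0.   , -0.001]), 'force': array([ 0.094, -0.605,  0.252]), 'ft_torque': array([ 0.059,  0.002, -0.052]), 'gripper_force': np.float64(0.0), 'finger_gap': np.float64(1.0)}
scene 52.22173099058966 255.34670036250833 188.5314658505328 [[0.855, 0.518, -0.015], [0.338, -0.58, -0.741], [-0.393, 0.629, -0.671]] [-0.536 -0.12   1.389]
top 55.977459118248994 252.7281302421054 194.67566827789216 [[0.017, -1.0, -0.021], [-0.986, -0.013, -0.169], [0.169, 0.023, -0.985]] [0.017 0.614 0.945]
```

View pics/top0.png

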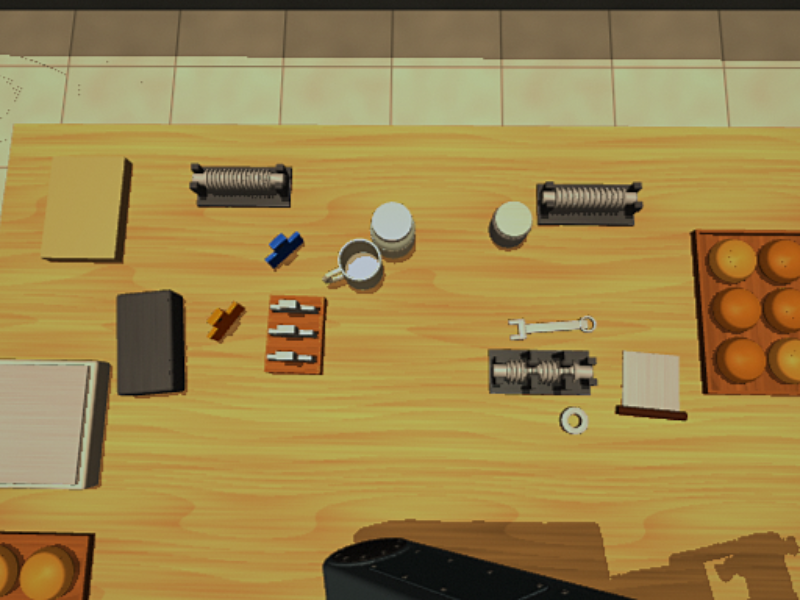

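View pics/scene0.png

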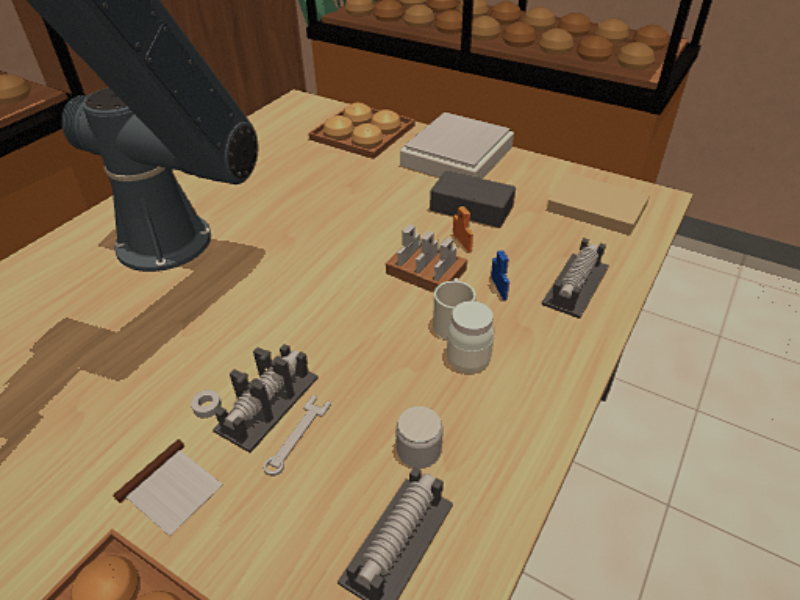

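The job's cradle is the one with guide block pairs, at top view (543,372). The spindles at (240,185) and (590,203) have no guides, so they are look-alikes. The rack is at (295,335) with three steel combs. The blue (285,250) and orange (225,320) combs stand on the bench and are decoys.

```bash
cat > h.py <<'E'
import numpy as np,cv2
def cloud(s):
    f=192/np.tan(np.radians(s["fov_y"])/2); v,u=np.mgrid[:384,:512]; z=s["range_z"]
    c=np.stack([(u-s["cx"])/f*z,(v-s["cy"])/f*z,z],-1)
    P=(c-s["t"])@s["R"]; P[z==0]=np.nan; return P
def onplane(s,uv,h):
    f=192/np.tan(np.radians(s["fov_y"])/2); uv=np.atleast_2d(uv).astype(float)
    d=np.c_[(uv[:,0]-s["cx"])/f,(uv[:,1]-s["cy"])/f,np.ones(len(uv))]@s["R"]; o=-s["R"].T@s["t"]
    return o+d*((h-o[2])/d[:,2])[:,None]
def blobs(m,n=6):
    k,l,st,c=cv2.connectedComponentsWithStats(m.astype(np.uint8)); return [(l==i) for i in range(1,k) if st[i,4]>=n]
E
python3 - <<'E'
from h import *
for n in("top","scene"):
    s=dict(np.load(n+"0.npz")); P=cloud(s); X,Y,Z=P[...,0],P[...,1],P[...,2]
    rgb=s["pixels"].astype(int)
    if n=="top":
        r=np.zeros((384,512),bool); r[180:250,160:220]=1; c=np.zeros_like(r); c[215:260,300:400]=1
        b=np.zeros_like(r); b[100:330,200:300]=1
        print("bench z",np.nanmedian(Z[260:320,200:300]))
        box=[np.nanmedian(P[200:240,170:208,i]) for i in (0,1)]; cb=[np.nanmedian(P[225:250,320:375,i]) for i in (0,1)]
        print("rough",box,cb)
    r=(abs(X-box[0])<.11)&(abs(Y-box[1])<.09); c=(abs(X-cb[0])<.07)&(abs(Y-cb[1])<.12)
    print(n)
    for name,reg,lo,hi,h in(("tab",r,.085,.105,.095),("guide",c,.085,.105,.094),("racktop",r,.022,.034,.028),("base",c,.005,.02,None)):
        m=reg&(Z>lo)&(Z<hi)
        for q in blobs(m,8):
            p=P[q]; v,u=np.nonzero(q)
            pp=onplane(s,np.c_[u,v],h) if h else p
            print(name,q.sum(),"uv",u.mean().round(1),v.mean().round(1),"med",np.median(p,0).round(4),"planeMean",pp.mean(0)[:2].round(4),"min",pp.min(0)[:2].round(4),"max",pp.max(0)[:2].round(4), "rect",[np.round(a,4) for a in cv2.minAreaRect((pp[:,:2]*1000).astype(np.float32))])
t=dict(np.load("top0.npz"))["pixels"]
a=cv2.resize(t[178:248,160:225,::-1],None,fx=6,fy=6,interpolation=2); b=cv2.resize(t[215:260,305:388,::-1],None,fx=4.8,fy=4.8,interpolation=2)
im=np.zeros((600,800,3),np.uint8); im[:a.shape[0],:a.shape[1]]=a; im[:b.shape[0],395:395+b.shape[1]]=b[:,:405]; cv2.imwrite("pics/crop1.png",im)
E
```

```text
bench z 0.00017044726536244854
rough [np.float64(0.5453042326259413), np.float64(0.2018660912293139)] [np.float64(0.5013946064007173), np.float64(-0.23476742294904152)]
top
tab 63 uv 183.6 194.0 med [0.6062 0.2079 0.0942] planeMean [0.606  0.2085] min [0.5982 0.1936] max [0.6141 0.2236] rect [array([605.8633, 208.5371]), array([30.999 , 14.1461]), np.float64(84.973)]
tab 68 uv 182.7 210.4 med [0.5632 0.2085 0.0946] planeMean [0.5624 0.2086] min [0.5554 0.1943] max [0.5689 0.2241] rect [array([562.0322, 209.1782]), array([13.2601, 29.5661]), np.float64(0.7857)]
tab 61 uv 181.6 227.0 med [0.5186 0.2087 0.0948] planeMean [0.5185 0.2094] min [0.511  0.1948] max [0.524  0.2243] rect [array([517.3013, 209.5869]), array([13.0452, 29.322 ]), np.float64(0.8424)]
guide 63 uv 340.9 229.1 med [ 0.5173 -0.205   0.0938] planeMean [ 0.5194 -0.205 ] min [ 0.5092 -0.2153] max [ 0.5327 -0.1947] rect [array([ 520.9636, -204.8921]), array([23.2791, 20.6933]), np.float64(0.8689)]
guide 71 uv 362.5 229.1 med [ 0.5202 -0.2606  0.0933] planeMean [ 0.5202 -0.2604] min [ 0.5075 -0.2693] max [ 0.5335 -0.2512] 
[... 3538 characters left out ...]
8.8632, 204.6687]), array([110.1174, 142.6788]), np.float64(88.2093)]
base 777 uv 172.9 263.4 med [ 0.5286 -0.2542  0.0088] planeMean [ 0.5259 -0.2465] min [ 0.4649 -0.3235] max [ 0.5473 -0.1437] rect [array([ 506.147 , -233.5974]), array([180.0715,  81.6187]), np.float64(89.7184)]
base 82 uv 135.7 260.3 med [ 0.4391 -0.2935  0.0158] planeMean [ 0.4387 -0.2928] min [ 0.4316 -0.3113] max [ 0.4457 -0.2699] rect [array([ 438.7205, -290.6468]), array([41.4423, 13.8761]), np.float64(89.515)]
base 22 uv 197.9 256.6 med [ 0.5682 -0.1958  0.0083] planeMean [ 0.568  -0.1971] min [ 0.5645 -0.2122] max [ 0.5707 -0.1835] rect [array([ 567.4917, -197.8532]), array([ 6.013 , 28.7624]), np.float64(1.2357)]
```

View pics/crop1.png

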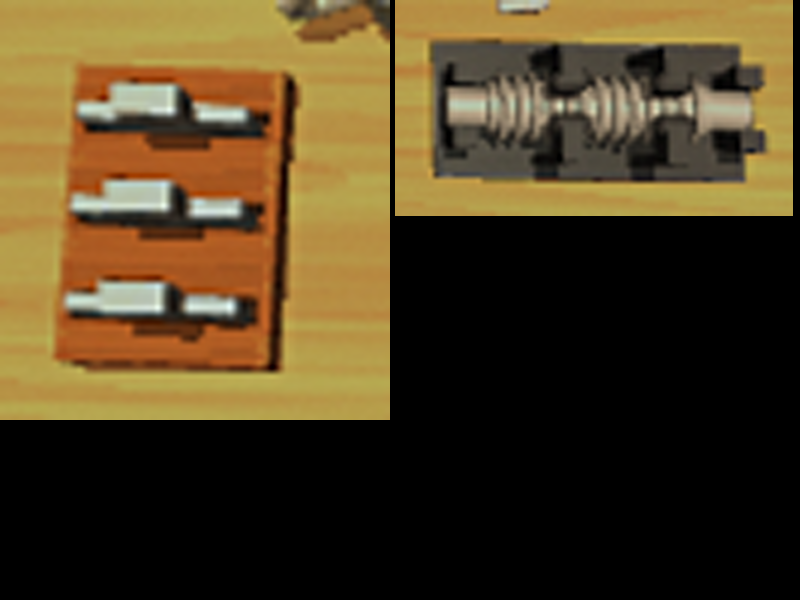

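The crop shows three steel combs in the wooden rack, with tabs at top-view px (183.6,194), (182.7,210.4) and (181.6,227). Plain steel in rack slots fits the description. The four dark guide blocks stand around the spindle at px (341–363, 229–243). Measured heights are right (tabs 0.094–0.095, guides 0.094) and so are the spacings (44 mm and 56 mm). The rack is yawed about -0.02 rad. I average the two cameras, which differ by about 4 mm in x, the same way for both objects.

```bash
cat >> h.py <<'E'
from scipy.spatial.transform import Rotation as Ro
def go(x,y,z,yaw=0.):
    "print shift in tool axes to a target TCP pose; yaw = heading of tool x in the world"
    from station import sense
    s=sense(); r=Ro.from_quat(s["tool_rot"]); M=r.as_matrix()
    psi=np.arctan2(M[1,0],M[0,0]); d=M.T@(np.array([x,y,z])-s["tcp_pos"])
    print("shift",d.round(4),"turn",round(psi-yaw,4),"tilt",M[:,2].round(4),"F",s["force"].round(2),"gap",round(float(s["finger_gap"]),3),"t",s["t"],"tcp",s["tcp_pos"].round(4))
E
python3 -c "
from h import *
go(.5205,.2095,.25,-.02)"; python3 -m pendant --help | head -20
```

```text
shift [ 0.5609 -0.6333  0.0039] turn 0.3868 tilt [-4.e-04  2.e-03 -1.e+00] F [ 0.71 -0.6  -0.56] gap 0.997 t 0.1 tcp [ 0.2241 -0.5828  0.2524]Traceback (most recent call last):
ValueError: could not convert string to float: '--help'
```

```bash
python3 -m pendant '.561 -.633 .004 .387 1;.561 -.633 .004 .387 1;.561 -.633 .004 .387 1;.561 -.633 .004 .387 1;.561 -.633 .004 .387 1;.561 -.633 .004 .387 1;.561 -.633 .004 .387 1;.561 -.633 .004 .387 1;.561 -.633 .004 .387 1;.561 -.633 .004 .387 1;.561 -.633 .004 .387 1;.561 -.633 .004 .387 1;.561 -.633 .004 .387 1;.561 -.633 .004 .387 1;.561 -.633 .004 .387 1;.561 -.633 .004 .387 1;.561 -.633 .004 .387 1;.561 -.633 .004 .387 1;.561 -.633 .004 .387 .8;.561 -.633 .004 .387 .6' 30
python3 -c "
from h import *
go(.5205,.2095,.25,-.02)"
```

```text
t: 2.1
tcp_pos: [0.52, 0.2078, 0.2488]
tool_rot: [1.0, -0.01, -0.001, 0.0]
force: [0.4, 0.4, -0.2]
finger_gap: 0.694
gripper_force: 0.0
shift [ 0.0005 -0.0017 -0.0012] turn -0.0006 tilt [-1.9e-03 -8.0e-04 -1.0e+00] F [ 0.37  0.37 -0.19] gap 0.694 t 2.1 tcp [0.52   0.2078 0.2488]
```

```bash
python3 -m pendant '.0 -.0015 .05 0 .6;0 -.0015 .1 0 .6;0 -.0015 .14 0 .6;0 -.0015 .165 0 .6;0 -.0015 .165 0 .6;0 -.0015 .165 0 0;0 -.0015 .165 0 0;0 -.0015 .165 0 0;0 -.0015 .165 0 0;0 -.0015 .165 0 0;0 -.0015 .165 0 0' 30
python3 -c "
from h import *
from station import eyes
go(.5205,.2095,.084,-.02)
a=[]
for n in ('top','scene'):
    s=eyes.snapshot(n); P=cloud(s); np.savez(n+'1.npz',**s)
    X,Y,Z=P[...,0],P[...,1],P[...,2]; m=(abs(Z-.155)<.0)
    v,u=(200,183) if n=='top' else (150,270)
    a.append(cv2.resize(s['pixels'][v-38:v+37,u-50:u+50,::-1],(400,300),interpolation=2))
cv2.imwrite('pics/g1.png',np.hstack(a))
"
```

```text
t: 3.2
tcp_pos: [0.5217, 0.2103, 0.0855]
tool_rot: [1.0, -0.01, 0.001, -0.0]
force: [-0.3, -0.8, 6.0]
finger_gap: 0.345
gripper_force: 34.4
shift [-0.0012  0.0008  0.0015] turn 0.0002 tilt [ 2.4e-03  2.0e-04 -1.0e+00] F [-0.29 -0.75  5.98] gap 0.345 t 3.2 tcp [0.5217 0.2103 0.0855]
```

View pics/g1.png

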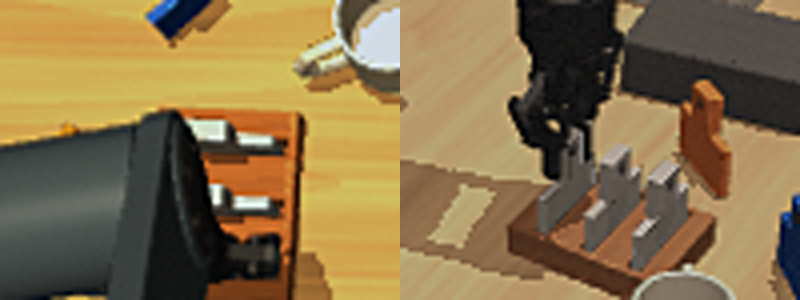

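Comb 0 (the nearest, in slot0) is gripped: the opening is 29.3 mm, and the scene crop shows the fingers on its tab with the comb still standing in the slot. Next I lift it and carry it over to the cradle.

```bash
python3 -m pendant '0 0 -.03 0 0;0 0 -.07 0 0;0 0 -.12 0 0;-.007 .03 -.155 0 0;-.007 .08 -.155 -.02 0;-.007 .13 -.155 -.02 0;-.007 .18 -.155 -.02 0;-.007 .23 -.155 -.02 0;-.007 .28 -.155 -.02 0;-.007 .33 -.155 -.02 0;-.007 .38 -.155 -.02 0;-.007 .42 -.155 -.02 0;-.007 .443 -.155 -.02 0;-.007 .443 -.155 -.02 0;-.007 .443 -.155 -.02 0' 35
python3 - <<'E'
from h import *
from station import eyes
go(.5055,-.2335,.19,0)
for n in ('top','scene'):
    s=eyes.snapshot(n); np.savez(n+'2.npz',**s); P=cloud(s); X,Y,Z=P[...,0],P[...,1],P[...,2]
    rgb=s["pixels"].astype(int); near=(abs(X-.505)<.05)&(abs(Y+.2335)<.06)&(Z>.165)&(Z<.218)
    br=near&(rgb.min(-1)>90)
    for q in blobs(br,5): 
        p=P[q]; print(n,q.sum(),np.median(p,0).round(4),p.min(0).round(4),p.max(0).round(4))
a=[cv2.resize(dict(np.load(n+'2.npz'))['pixels'][v-60:v+60,u-80:u+80,::-1],(400,300),interpolation=2) for n,v,u in(('top',225,350),('scene',225,165))]
cv2.imwrite('pics/c1.png',np.hstack(a))
E
```

```text
t: 4.8
tcp_pos: [0.5042, -0.2322, 0.2387]
tool_rot: [1.0, -0.001, -0.001, -0.001]
force: [-0.6, 0.5, -1.8]
finger_gap: 0.344
gripper_force: 35.7
shift [0.0013 0.0014 0.0487] turn -0.0016 tilt [-0.0014  0.0019 -1.    ] F [-0.64  0.49 -1.84] gap 0.344 t 4.8 tcp [ 0.5042 -0.2322  0.2387]
scene 7 [ 0.5056 -0.1953  0.2116] [ 0.5005 -0.2008  0.211 ] [ 0.5091 -0.1913  0.2133]
scene 24 [ 0.504  -0.2579  0.2116] [ 0.5008 -0.2694  0.2086] [ 0.5102 -0.2464  0.2143]
```

View pics/c1.png

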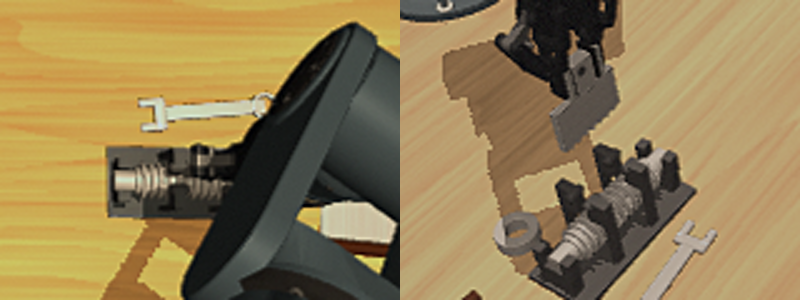

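The scene crop shows the comb hanging upright in the jaws just above the guides, at crop (590,105), with the cradle below it. Scene depth puts the plate at x 0.505 against the cradle at 0.5065, so I shift it +1.5 mm.

```bash
python3 -m pendant '.0015 .001 .03 -.0016 0;.0015 .001 .056 -.0016 0;.0015 .001 .059 -.0016 0;.0015 .001 .060 -.0016 0;.0015 .001 .060 -.0016 0' 20; python3 -c "
from h import *
go(.5055,-.2335,.17,0)"
python3 -m pendant '0 0 .002 0 0;0 0 .004 0 0;0 0 .006 0 0;0 0 .006 0 0';python3 -c "
from h import *
go(.5055,-.2335,.16,0)"
```

```text
t: 5.4
tcp_pos: [0.5072, -0.2333, 0.1803]
tool_rot: [1.0, 0.001, 0.001, 0.0]
force: [0.1, -0.2, -1.9]
finger_gap: 0.347
gripper_force: 35.6
shift [-0.0017  0.0002  0.0103] turn 0.0025 tilt [ 0.0015 -0.001  -1.    ] F [ 0.06 -0.23 -1.9 ] gap 0.347 t 5.4 tcp [ 0.5072 -0.2333  0.1803]
t: 5.8
tcp_pos: [0.5063, -0.2336, 0.1733]
tool_rot: [1.0, 0.001, -0.0, -0.0]
force: [0.2, 0.3, -1.4]
finger_gap: 0.342
gripper_force: 35.6
shift [-0.0008 -0.0001  0.0133] turn 0.0012 tilt [-2.e-04  1.e-04 -1.e+00] F [ 0.21  0.25 -1.37] gap 0.342 t 5.8 tcp [ 0.5063 -0.2336  0.1733]
```

```bash
for i in 1; do python3 -m pendant '0 0 .0015 0 0;0 0 .003 0 0;0 0 .004 0 0;0 0 .004 0 0'; done; python3 -c "
from h import *
go(.5055,-.2335,.16,0)"
```

```text
t: 6.2
tcp_pos: [0.5063, -0.2335, 0.169]
tool_rot: [1.0, 0.001, -0.0, -0.0]
force: [-0.7, -0.2, -1.5]
finger_gap: 0.346
gripper_force: 35.6
shift [-0.0008 -0.      0.009 ] turn 0.0013 tilt [-5.e-04  3.e-04 -1.e+00] F [-0.66 -0.22 -1.47] gap 0.346 t 6.2 tcp [ 0.5063 -0.2335  0.169 ]
```

```bash
python3 -m pendant '0 0 .0015 0 0;0 0 .003 0 0;0 0 .004 0 0;0 0 .004 0 0'; python3 -c "
from h import *
go(.5055,-.2335,.16,0)"
```

```text
t: 6.6
tcp_pos: [0.5062, -0.2335, 0.1651]
tool_rot: [1.0, 0.001, -0.0, -0.0]
force: [-0.6, -0.2, -0.6]
finger_gap: 0.344
gripper_force: 35.6
shift [-0.0007  0.      0.0051] turn 0.0014 tilt [-5.e-04  3.e-04 -1.e+00] F [-0.6  -0.16 -0.57] gap 0.344 t 6.6 tcp [ 0.5062 -0.2335  0.1651]
```

The comb is in the gap with no side load. I lower it to just above the crests.

```bash
python3 -m pendant '0 0 .004 0 0;0 0 .008 0 0;0 0 .012 0 0;0 0 .012 0 0'; python3 -m pendant '0 0 .003 0 0;0 0 .006 0 0;0 0 .009 0 0;0 0 .010 0 0;0 0 .010 0 0';python3 -c "
from h import *
go(.5055,-.2335,.16,0)"
```

```text
t: 7.0
tcp_pos: [0.5062, -0.2333, 0.1525]
tool_rot: [1.0, 0.001, -0.0, -0.0]
force: [-0.5, -0.2, -1.9]
finger_gap: 0.344
gripper_force: 35.7
t: 7.5
tcp_pos: [0.5062, -0.2335, 0.143]
tool_rot: [1.0, 0.001, -0.0, -0.0]
force: [-1.8, -0.4, -2.5]
finger_gap: 0.346
gripper_force: 35.6
shift [-0.0007  0.     -0.017 ] turn 0.0014 tilt [-6.e-04  4.e-04 -1.e+00] F [-1.78 -0.45 -2.47] gap 0.346 t 7.5 tcp [ 0.5062 -0.2335  0.143 ]
```

```bash
python3 -m pendant '0 0 .001 0 0;0 0 .001 0 0'|egrep 'pos|force:'; python3 -m pendant '0 0 .001 0 0;0 0 .001 0 0'|egrep 'pos|force:';python3 -m pendant '0 0 .001 0 0;0 0 .001 0 0'|egrep 'pos|force:'
```

```text
tcp_pos: [0.5063, -0.2335, 0.1422]
force: [-1.6, 0.0, -2.6]
gripper_force: 35.6
tcp_pos: [0.5063, -0.2336, 0.1412]
force: [-1.8, 0.5, -2.8]
gripper_force: 35.7
tcp_pos: [0.5063, -0.2335, 0.1402]
force: [-2.7, -0.4, -1.6]
gripper_force: 35.7
```

```bash
python3 -m pendant '-.0007 0 .0005 0 0;-.0007 0 .0005 0 0'|egrep 'pos|force:'; for i in 1; do python3 -m pendant '0 0 .0005 0 0;0 0 .0005 0 0'|egrep 'pos|force:';python3 -m pendant '0 0 .0005 0 0;0 0 .0005 0 0'|egrep 'pos|force:'; done
```

```text
tcp_pos: [0.5061, -0.2337, 0.1398]
force: [-1.3, -0.8, -1.9]
gripper_force: 35.7
tcp_pos: [0.5061, -0.2337, 0.1395]
force: [-1.7, -0.2, -0.2]
gripper_force: 35.9
tcp_pos: [0.5061, -0.2337, 0.1393]
force: [-1.6, 0.9, 3.2]
gripper_force: 36.3
```

Contact with the crests is at TCP z 0.1394, as predicted. Now I feel along the thread with light preload.

```bash
f(){ egrep 'pos|^force:' | tr '\n' ' '; echo; }
python3 -m pendant '0 -.0005 .0003 0 0;0 -.001 .0003 0 0'|f
python3 -m pendant '0 -.0005 0 0 0;0 -.001 0 0 0'|f
python3 -m pendant '0 -.0005 0 0 0;0 -.001 0 0 0'|f
python3 -m pendant '0 -.0005 0 0 0;0 -.001 0 0 0'|f
python3 -m pendant '0 -.0005 0 0 0;0 -.001 0 0 0'|f
python3 -m pendant '0 -.0005 0 0 0;0 -.001 0 0 0'|f
```

```text
tcp_pos: [0.5062, -0.2335, 0.1393] force: [-1.3, -2.6, 5.0] 
tcp_pos: [0.5063, -0.2332, 0.1394] force: [-2.0, -4.6, 5.6] 
tcp_pos: [0.5063, -0.233, 0.1394] force: [-3.5, -6.9, 4.3] 
tcp_pos: [0.5063, -0.2321, 0.1395] force: [-2.5, -4.6, 5.1] 
tcp_pos: [0.5062, -0.231, 0.1394] force: [-3.4, -4.9, 5.0] 
tcp_pos: [0.5063, -0.2299, 0.1394] force: [-3.4, -5.2, 5.0]
```

```bash
f(){ egrep 'pos|^force:' | tr '\n' ' '; echo; }
python3 -m pendant '-.0005 -.0005 0 0 0;-.0005 -.001 0 0 0'|f
python3 -m pendant '0 -.0005 0 0 0;0 -.001 0 0 0'|f
python3 -m pendant '0 -.0005 0 0 0;0 -.001 0 0 0'|f
python3 -m pendant '0 -.0005 0 0 0;0 -.001 0 0 0'|f
python3 -m pendant '0 -.0005 0 0 0;0 -.001 0 0 0'|f
python3 -m pendant '0 -.0005 0 0 0;0 -.001 0 0 0'|f
python3 -m pendant '0 -.0005 0 0 0;0 -.001 0 0 0'|f
python3 -m pendant '0 -.0005 0 0 0;0 -.001 0 0 0'|f
```

```text
tcp_pos: [0.5061, -0.2285, 0.1394] force: [-2.5, -5.6, 4.7] 
tcp_pos: [0.5061, -0.2271, 0.1392] force: [-1.4, -4.0, 5.0] 
tcp_pos: [0.506, -0.2255, 0.139] force: [-0.9, -5.0, 4.1] 
tcp_pos: [0.5061, -0.2252, 0.139] force: [-2.3, -8.4, 4.6] 
tcp_pos: [0.5062, -0.225, 0.139] force: [-3.2, -8.9, 3.7] 
tcp_pos: [0.5062, -0.2243, 0.1393] force: [-3.0, -8.5, 5.9] 
tcp_pos: [0.5061, -0.2223, 0.1394] force: [-2.5, -5.3, 6.8] 
tcp_pos: [0.5061, -0.221, 0.1393] force: [-2.6, -5.6, 6.7]
```

This comb rides on the crests (z constant within 0.4 mm) over 12.7 mm of travel, more than any pitch, so it is a wrong comb. I take it back to slot0.

```bash
python3 -m pendant '0 0 -.02 0 0;0 0 -.045 0 0;0 0 -.066 0 0;0 0 -.066 0 0' 40; python3 -c "
from h import *
go(.5217,.2103,.2,-.02)"
```

```text
t: 11.9
tcp_pos: [0.5064, -0.219, 0.206]
tool_rot: [1.0, 0.001, 0.002, 0.0]
force: [-0.3, -0.1, -2.0]
finger_gap: 0.341
gripper_force: 40.2
shift [ 0.0157 -0.4293  0.0059] turn 0.0211 tilt [ 3.8e-03 -2.0e-04 -1.0e+00] F [-0.28 -0.09 -1.96] gap 0.341 t 11.9 tcp [ 0.5064 -0.219   0.206 ]
```

```bash
python3 -m pendant '.0157 -.43 .004 .021 0;.0157 -.43 .004 .021 0;.0157 -.43 .004 .021 0;.0157 -.43 .004 .021 0;.0157 -.43 .004 .021 0;.0157 -.43 .004 .021 0;.0157 -.43 .004 .021 0;.0157 -.43 .004 .021 0;.0157 -.43 .004 .021 0;.0157 -.43 .004 .021 0;.0157 -.43 .004 .021 0;.0157 -.43 .004 .021 0' 40; python3 -c "
from h import *
go(.5217,.2103,.11,-.02)"
```

```text
t: 13.1
tcp_pos: [0.5193, 0.2098, 0.1992]
tool_rot: [1.0, -0.01, -0.001, 0.0]
force: [0.1, 0.0, -2.0]
finger_gap: 0.347
gripper_force: 40.5
shift [ 0.0026 -0.0006  0.0892] turn -0.0003 tilt [-3.e-03 -4.e-04 -1.e+00] F [ 0.15  0.01 -2.03] gap 0.347 t 13.1 tcp [0.5193 0.2098 0.1992]
```

```bash
python3 -m pendant '.001 0 .04 0 0;.001 0 .074 0 0;.001 0 .074 0 0;.001 0 .074 0 0' ; python3 -c "
from h import *
go(.5217,.2103,.0875,-.02)"
```

```text
t: 13.5
tcp_pos: [0.5211, 0.2093, 0.1262]
tool_rot: [1.0, -0.011, -0.001, 0.0]
force: [0.4, 0.4, -1.6]
finger_gap: 0.344
gripper_force: 40.4
shift [ 0.0006 -0.001   0.0387] turn -0.0016 tilt [-2.e-03 -3.e-04 -1.e+00] F [ 0.4   0.45 -1.6 ] gap 0.344 t 13.5 tcp [0.5211 0.2093 0.1262]
```

```bash
python3 -m pendant '.0005 -.001 .016 0 0;.0005 -.001 .018 0 0;.0005 -.001 .021 0 0;.0005 -.001 .021 0 0' | egrep 'pos|force'
python3 -m pendant '0 0 .006 0 0;0 0 .012 0 0;0 0 .017 0 0;0 0 .017 0 0'; python3 -c "
from h import *
go(.5217,.2103,.0855,-.02)"
```

```text
tcp_pos: [0.5224, 0.2113, 0.1065]
force: [-0.6, 0.0, -0.8]
gripper_force: 40.5
t: 14.3
tcp_pos: [0.5212, 0.2113, 0.0876]
tool_rot: [1.0, -0.01, -0.001, 0.0]
force: [-0.9, -0.3, -1.5]
finger_gap: 0.343
gripper_force: 40.5
shift [0.0005 0.001  0.0021] turn 0.0005 tilt [-1.8e-03 -3.0e-04 -1.0e+00] F [-0.92 -0.33 -1.48] gap 0.343 t 14.3 tcp [0.5212 0.2113 0.0876]
```

```bash
python3 -m pendant '0 0 .0018 0 0;0 0 .0018 0 .6;0 0 .0018 0 .6;0 0 .0018 0 .6;0 0 .0018 0 .6;0 0 -.03 0 .6;0 0 -.065 0 .6;.044 .0005 -.065 0 .6;.044 .0005 -.065 0 .6;.044 .0005 -.04 0 .6;.044 .0005 0 0 .6;.044 .0005 .002 0 .6;.044 .0005 .002 0 .6' ; python3 -c "
from h import *
go(.565,.2090,.084,-.02)"
```

```text
t: 15.6
tcp_pos: [0.5647, 0.2099, 0.0857]
tool_rot: [1.0, -0.01, -0.002, 0.0]
force: [0.2, 0.1, 1.0]
finger_gap: 0.604
gripper_force: 0.0
shift [0.0003 0.0009 0.0017] turn 0.0003 tilt [-3.2e-03 -5.0e-04 -1.0e+00] F [0.2  0.09 1.02] gap 0.604 t 15.6 tcp [0.5647 0.2099 0.0857]
```

Positioned at the slot1 comb. I grip and lift it, then use a camera to check that comb 0 stayed standing.

```bash
python3 -m pendant '0 0 .0005 0 0;0 0 .0005 0 0;0 0 .0005 0 0;0 0 .0005 0 0;0 0 .0005 0 0' 30;  python3 -c "
from h import *
go(.565,.2090,.084,-.02)"; python3 -m pendant '0 0 -.03 0 0;0 0 -.07 0 0;0 0 -.115 0 0;0 0 -.115 0 0'
python3 - <<'E'
from h import *
from station import eyes
go(.5065,-.2335,.2,0)
s=eyes.snapshot("scene"); P=cloud(s);X,Y,Z=P[...,0],P[...,1],P[...,2]
for q in blobs((abs(X-.565)<.08)&(abs(Y-.209)<.05)&(Z>.085)&(Z<.105)): print(np.median(P[q],0).round(4),q.sum())
E
```

```text
t: 16.1
tcp_pos: [0.567, 0.2103, 0.0876]
tool_rot: [1.0, -0.01, 0.002, -0.0]
force: [0.7, 0.4, 6.7]
finger_gap: 0.346
gripper_force: 33.3
shift [-0.002   0.0013  0.0036] turn 0.0004 tilt [ 3.3e-03  6.0e-04 -1.0e+00] F [0.73 0.36 6.7 ] gap 0.346 t 16.1 tcp [0.567  0.2103 0.0876]
t: 16.5
tcp_pos: [0.5695, 0.2109, 0.2072]
tool_rot: [1.0, -0.01, 0.006, -0.001]
force: [1.6, 0.6, -1.9]
finger_gap: 0.344
gripper_force: 32.2
shift [-0.0545  0.4455  0.0054] turn -0.0194 tilt [ 0.0128  0.0023 -0.9999] F [ 1.65  0.58 -1.87] gap 0.344 t 16.5 tcp [0.5695 0.2109 0.2072]
[0.5245 0.2107 0.0939] 46
[0.6128 0.2062 0.0937] 43
```

```bash
python3 -m pendant '-.056 .446 -.01 -.02 0;-.056 .446 -.01 -.02 0;-.056 .446 -.01 -.02 0;-.056 .446 -.01 -.02 0;-.056 .446 -.01 -.02 0;-.056 .446 -.01 -.02 0;-.056 .446 -.01 -.02 0;-.056 .446 -.01 -.02 0;-.056 .446 -.01 -.02 0;-.056 .446 -.01 -.02 0;-.056 .446 -.01 -.02 0;-.056 .446 -.01 -.02 0;-.056 .446 -.01 -.02 0' 30
python3 - <<'E'
from h import *
from station import eyes
go(.5065,-.2335,.185,0)
s=eyes.snapshot('scene'); P=cloud(s); X,Y,Z=P[...,0],P[...,1],P[...,2]
z=P[...,2]; rgb=s["pixels"].astype(int); near=(abs(X-.505)<.05)&(abs(Y+.2335)<.06)&(Z>.13)&(Z<.19)
for q in blobs(near&(rgb.min(-1)>90),5):
    p=P[q]; print(q.sum(),np.median(p,0).round(4),p.min(0).round(4),p.max(0).round(4))
E
```

```text
t: 17.85
tcp_pos: [0.5006, -0.2328, 0.2101]
tool_rot: [1.0, 0.001, -0.001, -0.001]
force: [0.8, -0.5, -2.7]
finger_gap: 0.34
gripper_force: 32.3
shift [0.006  0.0008 0.0251] turn 0.0023 tilt [-0.0021  0.0018 -1.    ] F [ 0.84 -0.51 -2.75] gap 0.34 t 17.85 tcp [ 0.5006 -0.2328  0.2101]
6 [ 0.5008 -0.196   0.1802] [ 0.4981 -0.2011  0.1788] [ 0.5024 -0.1928  0.1817]
26 [ 0.5003 -0.2598  0.1805] [ 0.4963 -0.2711  0.1737] [ 0.5036 -0.2482  0.1838]
```

```bash
python3 -m pendant '.0065 0.001 .015 .002 0;.0065 .001 .02 .002 0;.0065 .001 .022 .002 0;.0065 .001 .022 .002 0;.0065 .001 .022 .002 0' 20; python3 -c "
from h import *
go(.507,-.2335,.175,0)"
```

```text
t: 18.4
tcp_pos: [0.5076, -0.2357, 0.1889]
tool_rot: [1.0, -0.001, -0.0, -0.0]
force: [0.3, -0.7, -2.3]
finger_gap: 0.346
gripper_force: 32.2
shift [-0.0006 -0.0022  0.0139] turn -0.0015 tilt [-1.e-04  1.e-04 -1.e+00] F [ 0.33 -0.69 -2.3 ] gap 0.346 t 18.4 tcp [ 0.5076 -0.2357  0.1889]
```

```bash
f(){ egrep 'pos|^force:' | tr '\n' ' '; echo; }
python3 -m pendant '-.0004 -.002 .005 0 0;-.0004 -.002 .011 0 0;-.0004 -.002 .011 0 0'|f
python3 -m pendant '0 0 .002 0 0;0 0 .004 0 0;0 0 .004 0 0'|f
python3 -m pendant '0 0 .002 0 0;0 0 .004 0 0;0 0 .004 0 0'|f
```

```text
tcp_pos: [0.5065, -0.2333, 0.1771] force: [0.0, 0.1, -2.2] 
tcp_pos: [0.5071, -0.2337, 0.1738] force: [-0.3, -0.1, -3.6] 
tcp_pos: [0.5068, -0.2336, 0.1697] force: [-0.4, -0.7, -2.4]
```

```bash
f(){ egrep 'pos|^force:' | tr '\n' ' '; echo; }
python3 -m pendant '0 0 .002 0 0;0 0 .004 0 0;0 0 .004 0 0'|f
python3 -m pendant '0 0 .004 0 0;0 0 .007 0 0;0 0 .007 0 0'|f
```

```text
tcp_pos: [0.5067, -0.2336, 0.1656] force: [-1.5, 0.2, -3.3] 
tcp_pos: [0.5067, -0.2335, 0.1583] force: [-1.2, 0.3, -3.1]
```

```bash
f(){ egrep 'pos|^force:' | tr '\n' ' '; echo; }
python3 -m pendant '-.0006 0 .005 0 0;-.0006 0 .010 0 0;-.0006 0 .0135 0 0;-.0006 0 .0135 0 0'|f
python3 -m pendant '0 0 .001 0 0;0 0 .001 0 0'|f
python3 -m pendant '0 0 .001 0 0;0 0 .001 0 0'|f
python3 -m pendant '0 0 .0007 0 0;0 0 .0007 0 0'|f
```

```text
tcp_pos: [0.5066, -0.2337, 0.1448] force: [-1.5, -0.3, -3.0] 
tcp_pos: [0.5066, -0.2337, 0.1444] force: [-2.1, -0.1, -3.2] 
tcp_pos: [0.5066, -0.2338, 0.1436] force: [-1.7, 0.4, -3.5] 
tcp_pos: [0.5066, -0.2338, 0.1429] force: [-1.1, 1.3, -1.4]
```

```bash
f(){ egrep 'pos|^force:' | tr '\n' ' '; echo; }
python3 -m pendant '0 0 .0006 0 0;0 0 .0006 0 0'|f
python3 -m pendant '0 0 .0006 0 0;0 0 .0006 0 0'|f
```

```text
tcp_pos: [0.5066, -0.2338, 0.1422] force: [-1.3, -0.4, -2.3] 
tcp_pos: [0.5066, -0.2338, 0.1418] force: [-2.3, -1.0, -0.3]
```

```bash
f(){ egrep 'pos|^force:' | tr '\n' ' '; echo; }
python3 -m pendant '0 0 .0008 0 0;0 0 .0008 0 0'|f
python3 -m pendant '0 -.0005 .0003 0 0;0 -.001 .0003 0 0'|f
python3 -m pendant '0 -.0005 0 0 0;0 -.001 0 0 0'|f
python3 -m pendant '0 -.0005 0 0 0;0 -.001 0 0 0'|f
python3 -m pendant '0 -.0005 0 0 0;0 -.001 0 0 0'|f
python3 -m pendant '0 -.0005 0 0 0;0 -.001 0 0 0'|f
```

```text
tcp_pos: [0.5067, -0.2339, 0.1418] force: [-3.5, 0.3, 4.3] 
tcp_pos: [0.5068, -0.2336, 0.1418] force: [-4.6, -1.0, 6.6] 
tcp_pos: [0.5069, -0.2333, 0.1417] force: [-3.4, -2.2, 4.8] 
tcp_pos: [0.5066, -0.2307, 0.1403] force: [-2.1, 0.2, -2.2] 
tcp_pos: [0.5066, -0.2295, 0.1401] force: [-2.1, -0.7, -1.9] 
tcp_pos: [0.5067, -0.2287, 0.1403] force: [-1.0, -1.4, -3.5]
```

It dropped 1.5 mm and the load vanished, which means a groove. I follow it down gently.

```bash
f(){ egrep 'pos|^force:' | tr '\n' ' '; echo; }
python3 -m pendant '0 0 .0008 0 0;0 0 .0008 0 0'|f
python3 -m pendant '0 0 .0008 0 0;0 0 .0008 0 0'|f
python3 -m pendant '0 0 .0008 0 0;0 0 .0008 0 0'|f
```

```text
tcp_pos: [0.5067, -0.2289, 0.1398] force: [-1.7, -0.9, -1.2] 
tcp_pos: [0.5067, -0.229, 0.139] force: [-2.1, -1.4, -0.8] 
tcp_pos: [0.5067, -0.229, 0.1381] force: [-2.1, -0.9, -0.7]
```

```bash
f(){ egrep 'pos|^force:' | tr '\n' ' '; echo; }
python3 -m pendant '0 0 .0005 0 0;0 0 .0005 0 0'|f
python3 -m pendant '0 0 .0005 0 0;0 0 .0005 0 0'|f
python3 -m pendant '0 0 .0005 0 0;0 0 .0005 0 0'|f
```

```text
tcp_pos: [0.5068, -0.2291, 0.138] force: [-3.2, -1.1, 1.8] 
tcp_pos: [0.5068, -0.2291, 0.1379] force: [-2.8, -2.6, 5.8] 
tcp_pos: [0.5068, -0.2291, 0.1379] force: [-2.9, -1.7, 9.0]
```

Fully seated: it sank 3.9 mm from the crests (0.1418 to 0.1379) and then stopped on firm contact. I release it, rise, and check.

```bash
python3 -m pendant '0 0 -.001 0 0;0 0 -.001 0 .6;0 0 -.001 0 .6;0 0 -.001 0 .6;0 0 -.001 0 .6;0 0 -.03 0 .6;0 0 -.08 0 .6;0 0 -.1 0 .6;0 -.05 -.1 0 .6;0 -.1 -.1 0 .6;0 -.15 -.1 0 .6;0 -.2 -.1 0 .6;0 -.25 -.1 0 .6;0 -.25 -.1 0 .6;0 -.25 -.1 0 .6;0 -.25 -.1 0 .6'
python3 - <<'E'
from h import *
from station import eyes
a=[]
for n,v,u in(('top',225,350),('scene',225,165)):
    s=eyes.snapshot(n); P=cloud(s); X,Y,Z=P[...,0],P[...,1],P[...,2]; rgb=s["pixels"].astype(int)
    for nm,x,y,h in(('rack',.565,.209,.095),('cradle',.505,-.2335,.145)):
        for q in blobs((abs(X-x)<.08)&(abs(Y-y)<.05)&(abs(Z-h)<.009)&(rgb.min(-1)>60)): print(n,nm,np.median(P[q],0).round(4),P[q].max(0).round(4),q.sum())
    for q in blobs((abs(X-.505)<.02)&(abs(Y+.2335)<.06)&(abs(Z-.105)<.012)&(rgb.min(-1)>90)): print(n,'plate',np.median(P[q],0).round(4),P[q].min(0).round(4),P[q].max(0).round(4))
    a.append(cv2.resize(s['pixels'][v-60:v+60,u-80:u+80,::-1],(400,300),interpolation=2))
cv2.imwrite('pics/c2.png',np.hstack(a))
E
```

```text
t: 25.3
tcp_pos: [0.5073, 0.0205, 0.2366]
tool_rot: [1.0, -0.001, 0.0, 0.0]
force: [0.4, 0.4, 0.2]
finger_gap: 0.602
gripper_force: 0.0
top rack [0.6063 0.2094 0.0947] [0.6147 0.2238 0.0981] 61
top rack [0.5186 0.212  0.095 ] [0.5265 0.2267 0.0989] 64
top cradle [ 0.5027 -0.2287  0.1454] [ 0.5093 -0.2151  0.1483] 72
top plate [ 0.5033 -0.2029  0.1087] [ 0.5006 -0.2146  0.1041] [ 0.5059 -0.1909  0.1114]
top plate [ 0.5042 -0.2621  0.1083] [ 0.4998 -0.2677  0.0984] [ 0.5068 -0.2547  0.1107]
scene rack [0.5235 0.2098 0.0937] [0.5306 0.2317 0.0975] 41
scene rack [0.6113 0.2022 0.0947] [0.6174 0.2259 0.0966] 36
scene cradle [ 0.5088 -0.2322  0.145 ] [ 0.5141 -0.211   0.1485] 78
scene plate [ 0.5081 -0.1978  0.1082] [ 0.5031 -0.2074  0.1044] [ 0.5108 -0.1895  0.1116]
scene plate [ 0.5057 -0.2557  0.1087] [ 0.5014 -0.2664  0.1067] [ 0.5103 -0.2452  0.1102]
```

View pics/c2.png

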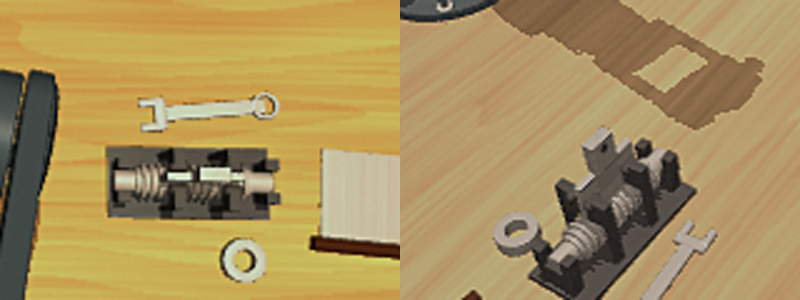

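The comb stands upright between the guides, tab at crop (210,174) in top view. Its tab top is at 0.145 and its plate top at 0.108, exactly the seated heights. The other two stand in the rack with tab tops at 0.095, and the bystanders near the cradle lie where they were.

```bash
python3 -c "
from station import job
print(job.sign_off())"
```

```text
the job is handed in; nothing more can be done
None
```

The comb from the rack's middle slot matches the spindle's thread: it sank 3.9 mm and stands fully seated, the slot0 comb only rode on the crests, the third was never tried because this one seated, both of those stand upright in the rack, and the job is handed in.

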